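# Lock a sprung hammer-head bolt into the slotted bench rail

## Task

Fit the sprung hammer-head bolt to the slotted rail on the bench: put its head down through the wide entry window, press it under the lips against its spring, and give it a quarter turn there so that the head catches. Then slide it along the slot, letting the spring pull it up, until it clicks up into the hidden notches under the lips, and let go of it. Feel for the notches and push gently (no more than about 15 N sideways), and leave the beaker, the cork ring and the boss head where they are.

Things in the scene. Friction and masses are not known exactly. Their poses are not given: they have to be found in the camera images.
- bolt: Hammer-head bolt standing upright on its head on the bench, 65 mm tall, 0.16 kg. Origin: centre of the head's underside; z up the stem. Dark steel head 17 mm (x) by 36 mm (y), 8 mm high (z 0 to 8); stem 10 mm diameter. A steel collar (32 mm wide, 5 mm thick) slides on the stem under a spring: underside at z 9 mm at rest; lifting it takes 4 N, then 0.8 N more per mm, up to 16 mm.
- wing (a point): Middle of the bolt's black flat wing grip: 14 mm thick (bolt x), 34 mm wide (bolt y), 30 mm high (bolt z 35 to 65 mm), in line with the head. Pinch it across its thickness, along bolt x. Gripped loosely, about 3 mm wider than the wing, it can slide up and down between the fingers.
- rail: Slotted aluminium rail fixed on the bench: 240 mm long (y) plus feet, 52 mm wide (x), 27 mm high. Origin: centre of its underside; z up, y along the slot. Two greased lips (z 20 to 27 mm) over a cavity 44 mm wide, z 4 to 20 mm. Bolt origin under rail z 12 mm: the head is below the lips, free to turn either way (floor at z 4). The collar stays on top and must be pressed against.
- window (a point): Centre of the entry window in the slot, on the rail's top face (rail y -70, z 27 mm). The window is 20 mm wide and 62 mm long (rail y -101 to -39): the head passes lengthwise, bolt y along rail y. From there towards +y the slot tapers within 6 mm to 15 mm at the top: only the stem passes.
- notch_zone (a point): Rail y +35, z 20 mm. Hidden under both lips is one pair of square notches, 21 mm along y, 3.5 mm deep, centred between rail y +15 and +55 (differs each time, not measured). The turned head rides up against the lips (bolt origin at rail z 12 mm, about 4 N drag); under the notches, if the hand lets it rise, the spring snaps it up to z 15.5 mm and it resists being pushed on.
- beaker: Glass beaker, 83 mm wide, 118 mm tall, standing loose beyond the rail; origin centre of its underside. Bystander.
- boss: Black boss head with two blue thumbscrews, 94 by 24 by 23 mm, lying loose beyond the rail; origin centre of its underside. Bystander.
- cork: Cork ring, 108 mm diameter, 30 mm high, lying loose on the right; origin centre of its underside. Bystander.
Things that resemble listed ones, but are neither listed nor needed, are in the scene too. What is shaped like the bolt but orange, pink or red is not meant.

How it is judged:
On the way, in this order (a step that is already met when the one before it is completed fails the run):
1. the head is under the lips in the entry window, lengthwise (z of bolt in the frame of rail between 0.002 and 0.0125 m and x of bolt in the frame of rail between -0.006 and 0.006 m and y of bolt in the frame of rail between -0.095 and -0.045 m and angle between the y axis of bolt and the y axis of rail, either way round below 0.35 rad), for 0.1 s.
2. the bolt is turned a quarter turn, its head crosswise under the lips (z of bolt in the frame of rail between 0.002 and 0.0135 m and angle between the y axis of bolt and the y axis of rail, either way round above 1.25 rad), for 0.2 s.
At the end, for the whole second after the job is handed in: The bolt stands upright (within 0.1 rad) and still in the rail, its head crosswise (within 0.17 rad of square) and snapped up in the notches: its origin 14.2 to 17.5 mm above the rail's underside, within 6 mm of the slot's middle and 5 to 65 mm along the rail's +y half (z of bolt in the frame of rail between 0.0142 and 0.0175 m and x of bolt in the frame of rail between -0.006 and 0.006 m and y of bolt in the frame of rail between 0.005 and 0.065 m and angle between the y axis of bolt and the y axis of rail, either way round above 1.4 rad and angle between bolt's own z axis and vertical below 0.1 rad and linear speed of bolt below 0.01 m/s); the robot touches nothing.
It fails at once if the bolt is forced: contact forces between bolt and rail, the spring's own 15 to 20 N included, add up to more than 40 N (contact force between bolt and rail above 40 N).
It fails at once if the beaker is moved more than 20 mm (distance of beaker from where it was at the start of the episode above 0.02 m).
It fails at once if the boss head is moved more than 20 mm (distance of boss from where it was at the start of the episode above 0.02 m).
It fails at once if the cork ring is moved more than 20 mm (distance of cork from where it was at the start of the episode above 0.02 m).
It also fails if it takes over 58 s, if anything falls off the work surface, if the arm or the gripper's body presses on something with over 40 N, if the wrist force passes 120 N, or if a joint passes its speed limit or range.

## Robot

A 6-joint arm with a two-finger parallel gripper is mounted at the origin on a cart in front of the work surface, level with it; the furniture and walls round the work are solid. World frame = base frame: x ahead of the robot, y to its left, z up, the work surface at z = 0. Lengths are in m, angles in rad, forces in N, time in s.
With the tool pointing down it reaches from about 0.25 to 0.725 m from the base axis. Payload 4 kg.
Tool frame: the origin (TCP) lies at the very end of the fingers, on their centre line; the grasp point (between the pads) lies 19 mm behind it; z points along the fingers, y is the line along which they close (so a half turn about z gives the same grasp; the last joint's range is limited). The gripper opens to 85 mm and grips with 20 to 120 N. Pads are 22 mm wide; open, the fingers measure 114 mm over their backs; the gripper's body (76 mm by 85 mm) begins 54 mm behind the grasp point. The pads swing forward as they close: fully open they stand 13 mm farther back than shut.
Start: joints at [-1.117, 0.241, 0.005, 1.335, 0, 1.571], TCP at [0.219, -0.449, 0.231] pointing down, gripper open.
Joint ranges: [-2.72, 2.72], [-1.05, 1.87], [-1.09, 1.28], [-1.99, 2.15], [-1.42, 1.44], [-3.14, 3.14]. Speed limits (rad/s): [2.79, 2.79, 3.14, 3.14, 3.14, 3.14].

## Interface

Orientations are given as a unit quaternion [x, y, z, w].
In Python, from workcell import bot gives the robot as it stands.
- The arm moves only by the tool carry_out, never from a script. Its argument "increments" is one flat list of numbers, 5 for each row, row after row: the finger opening in cm, from 0 to 8.54, then the shift along the tool's x, y, z in cm, then the turn about the tool's z in rad. A call has exactly 5 rows; each row shifts and turns the commanded pose from where the row before left it, along the tool's axes as they then stand; what a row does not reach is not made up. A row lasts 1/8 s, in which the tool goes at most 62.5 mm and 10.7 degrees, less where a joint would pass 70% of its speed; a pose out of reach is approached as far as the arm can. A call with a gripper value outside its range is refused whole. The fingers move at their own pace and stop on an object; the grip force is fixed at half the most. Time passes only in rows, so rows that do not move let the fingers close, or fill a call up. It gives the time, the measured TCP pose, the force, the opening and the grip force at its end, in the units of the state.
- bot.get_obs(): the state, without advancing time (a new reading comes with each control period).
- bot.camera(name): name is "scene" or "side" or "wrist"; returns a dict with "pixels" (400x640x3 uint8, blue, green, red), "range_z" (400x640 float32, m along the optical axis (not along the pixel's ray), 0 where there is no reading), "mtx" (3x3 intrinsics, pixels), "D" ([k1, k2, p1, p2, k3] as OpenCV has them; the pictures are not rectified), "eye" and "attitude" of the camera in the world. Camera axes: x right, y down, z forward; pixel columns grow to the right and rows downward; lengths in m; the calibration is good to about 2 mm. A picture is of the moment at which its call begins.
- bot.job_done(): hands the job in; it is judged then, once.
Trained networks look in a picture, given as the dict that the camera call returned (one of the last four; its "shot" number tells which), for a name from the list of things; names that differ only in an ending like _2 or _b are one class to them, and where a whole thing is asked for, a point or a joint stands for the part that bears it (a point fixed in the world has none). Each returns a list of dicts, best first, with "p" (0 to 1); they miss things now and then, are a little off and sometimes report something else, mostly with a low value. They report only what shows in the picture. A call takes as long as a camera call. They do not tell look-alikes from the thing itself.
- bot.find_in(picture, name): "xyz" ([x, y, z] in m, in the coordinates of the camera as it stood for that picture, good to about 4 mm: the middle of the surface that is visible of it).
- bot.regions_of(picture, name): "mask" (400x640 bool, what is visible of it).
- bot.place_of(picture, name): "xyz" ([x, y, z] in m, in the coordinates of the camera as it stood for that picture, good to about 4 mm: a listed point, or the origin of a listed thing).
The state is a dict: "clock": time; "joint_pos": joint angles; "joint_vel": joint speeds; "tau": joint torques, N m; "eef_pos": TCP position; "tool_rot": TCP orientation; "ft_force": force on the tool from outside, world axes, zero at the start; "ft_torque": the same for the moment, N m; "grip_width": finger opening in m; "grasp_force": force on a finger pad.
Only numpy, scipy, OpenCV 4.12 (cv2) and the standard library are available. Lean on these libraries where they do the work, as an engineer would, in place of code of your own. Each camera call takes 0.05 s, during which the arm holds its last target. There are 200 camera calls.

## Working session

There is one attempt and no reset: what is moved stays moved. The work goes in short steps, Python scripts to look and compute and a tool call to move; the robot and the scene stay as the last step left them, time stands still between calls to the robot, and variables do not carry over. Pictures are saved under pics/ and viewed, at most 10 in all, crops included, and the job is handed in when it is done.

Besides the shell and the picture viewer there is one more tool, called after ">>>" as name(argument=value, ...) on one line, values as JSON. carry_out: Moves the arm, as the interface text tells. Its arguments: {"type":"object","properties":{"increments":{"type":"array","items":{"type":"number"}}},"required":["increments"]}

```bash
mkdir -p pics; ls; cat > h.py <<'E'
import numpy as np, cv2
from scipy.spatial.transform import Rotation as R
from workcell import bot
np.set_printoptions(precision=4,suppress=True)
def T(c):
    a=np.array(c["attitude"],float)
    Rm=a if a.shape==(3,3) else R.from_quat(a).as_matrix()
    return Rm,np.array(c["eye"],float)
def w(c,p):
    Rm,t=T(c); return Rm@np.array(p)+t
def cloud(c):
    z=c["range_z"]; v,u=np.mgrid[:400,:640]
    p=cv2.undistortPoints(np.stack([u,v],-1).reshape(-1,1,2).astype(float),np.array(c["mtx"]),np.array(c["D"])).reshape(400,640,2)
    P=np.dstack([p[...,0]*z,p[...,1]*z,z]); Rm,t=T(c)
    return P@Rm.T+t
def proj(c,P):
    Rm,t=T(c); q=(np.atleast_2d(P)-t)@Rm
    return cv2.projectPoints(q,np.zeros(3),np.zeros(3),np.array(c["mtx"]),np.array(c["D"]))[0][:,0]
E
python3 - <<'E'
from h import *
o=bot.get_obs(); print(o["clock"],o["eef_pos"],o["tool_rot"],o["ft_force"])
for n in ["scene","side"]:
    c=bot.camera(n); cv2.imwrite(f"pics/{n}0.png",c["pixels"]); print(n,c["eye"],c["attitude"])
    for k in ["bolt","wing","rail","window","notch_zone","beaker","boss","cork"]:
        for d in bot.place_of(c,k)[:4]: 
            P=w(c,d["xyz"]); print(k,round(d["p"],2),P,proj(c,P)[0])
E
```

```text
pics
0.0 [ 0.2189 -0.4488  0.2304] [ 0.9744  0.2249 -0.0002 -0.001 ] [ 0.2278  0.2524 -0.9546]
scene [0.0843 0.6315 0.6994] [-0.2292  0.857  -0.444   0.1263]
bolt 0.78 [ 0.4654 -0.3174  0.0002] [384.2949 191.0809]
bolt 0.75 [ 0.5464 -0.3787 -0.0002] [367.1601 172.7294]
bolt 0.68 [ 0.4121 -0.2426 -0.0005] [391.38   211.8575]
bolt 0.48 [ 0.467  -0.3897  0.0003] [394.4927 178.1094]
wing 0.79 [ 0.4097 -0.2441  0.0525] [394.0718 194.6173]
wing 0.66 [ 0.5407 -0.3815  0.0519] [370.1705 156.9713]
wing 0.58 [ 0.465  -0.3168  0.0498] [385.5054 175.6674]
wing 0.55 [ 0.5465 -0.3055  0.0519] [355.8798 168.9985]
rail 0.88 [ 0.4698 -0.0087 -0.0028] [324.8151 260.5341]
window 0.65 [ 0.4912 -0.0774  0.0268] [331.7119 230.0201]
notch_zone 0.72 [0.4554 0.0245 0.0196] [322.6448 264.4756]
beaker 0.57 [ 0.6735 -0.151   0.0021] [285.176  199.8858]
boss 0.96 [0.6874 0.0707 0.0002] [225.4402 248.036 ]
boss 0.64 [ 0.4627 -0.317  -0.0018] [385.1286 192.0481]
boss 0.18 [ 0.49   -0.0726  0.026 ] [331.125  231.6126]
cork 0.58 [ 0.6849 -0.371  -0.0014] [323.9861 162.1197]
side [ 0.1847 -0.9282  0.6332] [ 0.8516 -0.2038  0.1052 -0.4713]
bolt 0.93 [ 0.4097 -0.2379  0.0001] [275.2011 273.6902]
bolt 0.72 [ 0.5453 -0.3764  0.003 ] [354.7095 290.9048]
bolt 0.7 [ 0.5484 -0.3004 -0.0028] [339.2849 272.3535]
bolt 0.69 [ 0.4637 -0.3189 -0.0024] [310.6062 288.4462]
wing 0.94 [ 0.4651 -0.3879  0.0535] [325.157  289.0622]
wing 0.74 [ 0.5478 -0.3027  0.0501] [339.957  255.6071]
wing 0.74 [ 0.544  -0.377   0.0513] [355.2353 274.8884]
wing 0.73 [ 0.4123 -0.2416  0.0521] [275.2569 257.1334]
rail 0.95 [ 0.4685 -0.0072 -0.0038] [264.8145 220.5088]
window 0.78 [ 0.4922 -0.0693  0.0317] [279.8807 218.6963]
notch_zone 0.84 [0.4624 0.0262 0.0215] [258.096  208.0503]
beaker 0.92 [ 0.6722 -0.1492  0.0044] [351.7225 224.3642]
boss 0.65 [ 0.6833  0.0762 -0.0028] [318.7039 190.1431]
cork 0.77 [ 0.6788 -0.3623 -0.0003] [399.5849 269.9821]
```

```bash
python3 - <<'E'
import cv2
a=cv2.imread("pics/side0.png")[190:340,220:440]; cv2.imwrite("pics/sc.png",cv2.resize(a,None,fx=3.6,fy=3.6,interpolation=cv2.INTER_CUBIC))
E
```

```text
(no output)
```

View pics/sc.png

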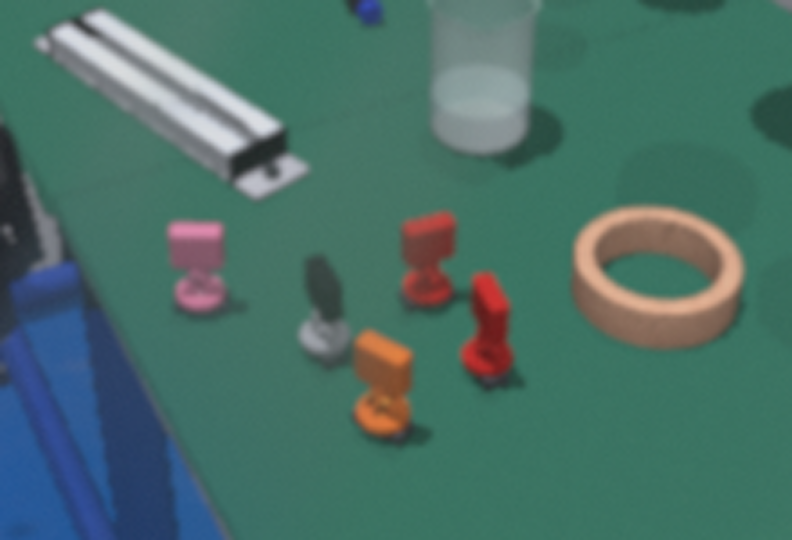

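View pics/scene0.png

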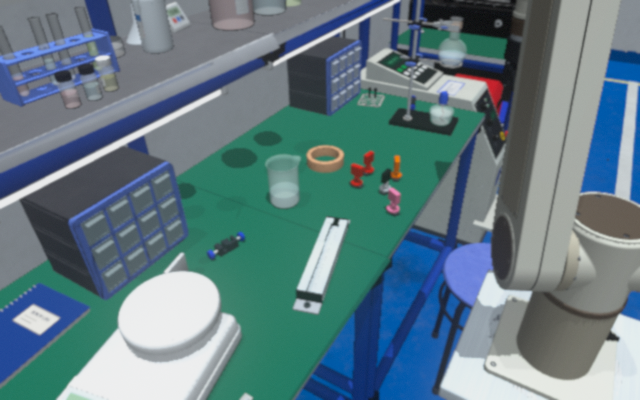

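Candidates in the side view (full pixel): pink (275,265), black with steel collar (310,274), orange (325,298), bright red (339,262), red (355,280). The bolt meant is the black one, near (0.465,-0.318). I'll move the wrist over it for a closer look.

>>> carry_out(increments=[5, 5, -0.7, 0, 0, 5, 5, -0.7, 0, 0, 5, 5, -0.7, 0, 0, 5, 5, -0.7, 0, 0, 5, 0, 0, 0, 0])

```text
clock: 1.52
eef_pos: [0.3892, -0.3346, 0.2311]
tool_rot: [0.974, 0.228, 0.0, -0.0]
ft_force: [-0.1, 0.3, 0.1]
grip_width: 0.0501
grasp_force: 0.0
```

```bash
python3 - <<'E'
from h import *
c=bot.camera("wrist"); o=bot.get_obs(); print(o["clock"],o["eef_pos"],o["tool_rot"],c["eye"],R.from_quat(c["attitude"]).as_matrix())
cv2.imwrite("pics/w1.png",c["pixels"])
for k in ["bolt","wing"]:
    for d in bot.place_of(c,k): 
        P=w(c,d["xyz"]); print(k,round(d["p"],2),P,proj(c,P)[0])
P=cloud(c); z=P[...,2]; hs=c["pixels"]
m=(z>0.058)&(z<0.075)&(c["range_z"]>0)
n,l,s,cc=cv2.connectedComponentsWithStats(m.astype(np.uint8))
for i in range(1,n):
    if s[i,4]>40:
        q=P[l==i]; r=cv2.minAreaRect(q[:,:2].astype(np.float32)*1000); print(cc[i],s[i,4],q.mean(0),r,np.median(hs[l==i],0))
E
```

```text
1.575 [ 0.3877 -0.3356  0.2311] [ 0.974   0.2266 -0.0002 -0.    ] [ 0.4476 -0.305   0.3741] [[ 0.444  -0.8641 -0.2372]
 [-0.896  -0.4284 -0.1167]
 [-0.0008  0.2643 -0.9644]]
bolt 0.93 [ 0.5427 -0.3803  0.0008] [429.7304  59.0809]
bolt 0.85 [ 0.4644 -0.3924  0.0008] [402.8307 132.597 ]
bolt 0.81 [ 0.4048 -0.2437  0.0018] [255.5042 120.75  ]
bolt 0.73 [ 0.5452 -0.3013  0.0048] [364.2612  18.4728]
bolt 0.65 [ 0.4622 -0.3167 -0.0021] [339.944  102.4354]
wing 0.96 [ 0.4585 -0.3162  0.0495] [340.2164 104.6458]
wing 0.7 [ 0.5419 -0.3759  0.0498] [441.5563  49.7784]
wing 0.67 [ 0.4632 -0.3948  0.0514] [416.4415 138.4717]
wing 0.66 [ 0.4056 -0.2413  0.0491] [243.6761 120.4154]
wing 0.63 [ 0.542  -0.3042  0.0501] [371.3779  10.2085]
[370.8427  13.2155] 515 [ 0.5355 -0.3049  0.0643] ((537.9187622070312, -304.5348205566406), (14.113171577453613, 27.37904167175293), 86.55025482177734) [ 74.  76. 251.]
[448.9848  48.792 ] 726 [ 0.5413 -0.3781  0.0642] ((542.2703857421875, -378.6009216308594), (34.12202453613281, 14.525382041931152), 79.45343017578125) [ 48.  50. 200.]
[342.9047 101.4604] 619 [ 0.4615 -0.3166  0.0647] ((461.5904541015625, -316.7421875), (34.0634651184082, 14.155938148498535), 85.47119903564453) [35. 32. 31.]
[243.3579 119.6629] 623 [ 0.4081 -0.2438  0.0646] ((407.4937744140625, -243.05906677246094), (14.517367362976074, 34.20954513549805), 61.46928024291992) [222. 181. 248.]
[416.5842 137.5455] 594 [ 0.4633 -0.3908  0.0646] ((463.61480712890625, -391.9486083984375), (13.765188217163086, 34.88130569458008), 26.323957443237305) [ 63. 132. 234.]
```

View pics/w1.png

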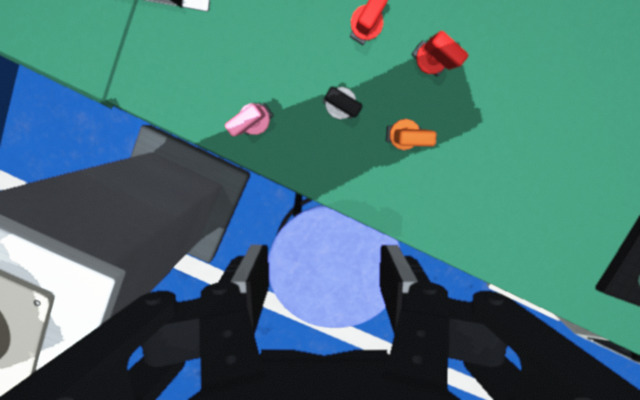

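```bash
python3 - <<'E'
from h import *
c=bot.camera("wrist"); o=bot.get_obs(); print(o["joint_pos"],o["eef_pos"],o["tool_rot"])
def pca(q):
    m=(q.min(0)+q.max(0))/2; b=cv2.boxPoints(cv2.minAreaRect(q.astype(np.float32)*1000)); e=np.diff(b,axis=0)[:2]; k=e[np.argmax(np.hypot(*e.T))]
    return b.mean(0), np.degrees(np.arctan2(k[1],k[0]))%180, np.hypot(*e.T)
P=cloud(c); z=P[...,2]
m=(z>0.055)&(z<0.075)&(c["range_z"]>0)&(np.hypot(P[...,0]-.4616,P[...,1]+.3167)<.035)
print(pca(P[m][:,:2]), np.median(z[m]))
q=P[m&(z>.062)][:,:2]; U=np.linalg.svd(q-q.mean(0),full_matrices=False)[2][0]; print("svd",np.degrees(np.arctan2(U[1],U[0]))%180)
for n in ["scene","side"]:
    c=bot.camera(n); P=cloud(c); z=P[...,2]; hs=c["pixels"]
    m=(z>0.022)&(z<0.034)&(abs(P[...,0]-.47)<.09)&(abs(P[...,1])<.16)&(hs.min(2)>110)
    print(n,m.sum(),pca(P[m][:,:2]),np.median(z[m]))
    m=(z>0.055)&(z<0.07)&(np.hypot(P[...,0]-.4636,P[...,1]+.3167)<.03)
    print(m.sum(),pca(P[m][:,:2]) if m.sum()>5 else 0)
E
```

```text
[-0.7176  0.2654  0.0377  1.3434 -0.0003  1.9712] [ 0.3859 -0.337   0.2313] [ 0.9745  0.2244 -0.0002 -0.    ]
(array([ 461.6021, -316.7438], dtype=float32), np.float32(85.44771), array([14.2348, 34.1301], dtype=float32)) 0.06486004888686431
svd 85.2444481775646
scene 1321 (array([470.7606,  -5.3488], dtype=float32), np.float32(105.92636), array([246.3532,  53.3203], dtype=float32)) 0.02668206138593343
68 (array([ 464.1127, -314.7572], dtype=float32), np.float32(88.905495), array([16.2557, 34.8894], dtype=float32))
side 598 (array([468.5561,  -4.8934], dtype=float32), np.float32(106.432724), array([247.6899,  55.0116], dtype=float32)) 0.02724028755443214
94 (array([ 463.3386, -315.2031], dtype=float32), np.float32(84.937096), array([14.0169, 35.4968], dtype=float32))
```

The view shows the black wing at (343,102), over a steel collar, clear of the pink (250,120), orange (415,138) and red (368,18 / 440,52) ones. The estimates agree: top z is 0.065, centre about (0.463,-0.316), long axis at about 85°. I'll turn to match and descend.

>>> carry_out(increments=[4, 0, 0, 2, -0.18, 4, 0, 0, 2, -0.18, 4, 0, 0, 2, -0.18, 4, 0, 0, 2, -0.18, 4, 0, 0, 2, -0.18])

```text
clock: 2.45
eef_pos: [0.3858, -0.3374, 0.1309]
tool_rot: [0.778, 0.628, -0.0, 0.0]
ft_force: [0.1, 0.3, 0.2]
grip_width: 0.0402
grasp_force: 0.0
```

>>> carry_out(increments=[4, 0, 0, 0, -0.137, 4, 0.9, 2.5, 0, 0, 4, 0.9, 2.5, 0, 0, 4, 0.9, 2.5, 0, 0, 4, 0, 0, 0, 0])

```text
clock: 3.08
eef_pos: [0.4643, -0.3161, 0.1313]
tool_rot: [0.735, 0.678, 0.0, 0.0]
ft_force: [-0.0, 0.2, -0.4]
grip_width: 0.0399
grasp_force: 0.0
```

```bash
cat >> h.py <<'E'
def pose():
    o=bot.get_obs(); r=R.from_quat(o["tool_rot"]).as_matrix()
    return np.array(o["eef_pos"]),r,np.degrees(np.arctan2(r[1,0],r[0,0])),o
def shift(target):
    p,r,y,o=pose(); print("t",o["clock"],"tcp",p,"yaw",y,"shift cm",r.T@(np.array(target)-p)*100)
E
python3 - <<'E'
from h import *
c=bot.camera("wrist"); cv2.imwrite("pics/w2.png",c["pixels"])
shift([.463,-.316,.034])
P=cloud(c); z=P[...,2]
m=(z>0.055)&(z<0.068)&(np.hypot(P[...,0]-.463,P[...,1]+.316)<.03)&(c["pixels"].max(2)<80)
if m.sum()>20:
    q=P[m][:,:2]; b=cv2.boxPoints(cv2.minAreaRect(q.astype(np.float32)*1000)); print(m.sum(),b, b.mean(0))
E
```

```text
t 3.125 tcp [ 0.4632 -0.3162  0.1311] yaw 85.39064768428011 shift cm [ 0.0149 -0.0161  9.7141]
1020 [[ 453.6177 -332.4211]
 [ 466.973  -333.3938]
 [ 469.3784 -300.366 ]
 [ 456.0231 -299.3933]] [ 461.498  -316.3936]
```

View pics/w2.png

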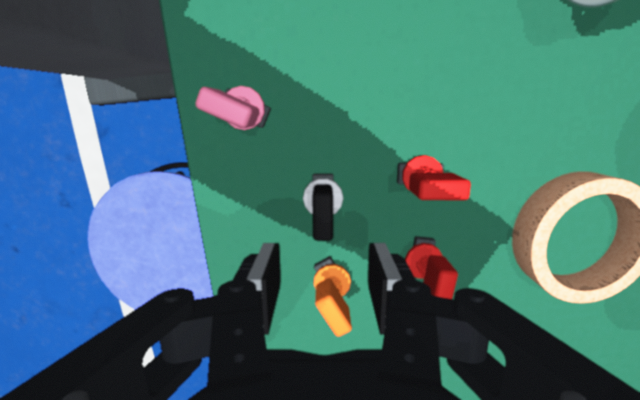

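The wing is at (322,205), centred between the fingers (272 and 372), and the finger paths are free. Descending.

>>> carry_out(increments=[4, 0, 0, 3, 0, 4, 0, 0, 3, 0, 4, 0, 0, 2.5, 0, 4, 0, 0, 1.2, 0, 4, 0, 0, 0, 0])

```text
clock: 3.75
eef_pos: [0.4623, -0.3157, 0.0338]
tool_rot: [0.735, 0.678, -0.0, -0.001]
ft_force: [0.9, 0.4, 0.6]
grip_width: 0.0401
grasp_force: 0.0
```

>>> carry_out(increments=[1, 0, 0, 0, 0, 1, 0, 0, 0, 0, 1, 0, 0, 0, 0, 1, 0, 0, 0, 0, 1, 0, 0, 0, 0])

```text
clock: 4.38
eef_pos: [0.4645, -0.3163, 0.0357]
tool_rot: [0.735, 0.678, 0.0, 0.001]
ft_force: [-0.3, -1.1, 6.6]
grip_width: 0.013
grasp_force: 59.4
```

>>> carry_out(increments=[1, 0, 0, -3, 0, 1, 0, 0, -3, 0, 1, 0, 0, -3, 0, 1, 0, 0, -1, 0, 1, 3, 0, 0, 0])

```text
clock: 5.0
eef_pos: [0.4663, -0.287, 0.1345]
tool_rot: [0.736, 0.677, 0.0, 0.001]
ft_force: [0.7, 0.4, -2.5]
grip_width: 0.0132
grasp_force: 58.8
```

>>> carry_out(increments=[1, 4, 0, 0, -0.09, 1, 4, 0, 0, -0.09, 1, 4, 0, 0, -0.09, 1, 2, 0, 0, -0.09, 1, 0, 0, 0, 0])

```text
clock: 5.62
eef_pos: [0.4599, -0.1448, 0.1332]
tool_rot: [0.601, 0.799, -0.0, -0.001]
ft_force: [-0.3, -0.3, -0.2]
grip_width: 0.0133
grasp_force: 58.7
```

```bash
python3 - <<'E'
from h import *
c=bot.camera("wrist"); cv2.imwrite("pics/w3.png",c["pixels"])
p,r,y,o=pose(); print(p,y,o["clock"],o["ft_force"],o["joint_pos"])
for k in ["rail","window","notch_zone"]:
    for d in bot.place_of(c,k)[:2]: print(k,round(d["p"],2),w(c,d["xyz"]))
P=cloud(c); z=P[...,2]
m=(z>0.023)&(z<0.031)&(abs(P[...,0]-.47)<.09)&(abs(P[...,1])<.16)
q=P[m]; b=cv2.boxPoints(cv2.minAreaRect(q[:,:2].astype(np.float32)*1000)); print(m.sum(),b,b.mean(0),np.median(q[:,2]))
np.save("c3.npy",P); print(c["eye"])
E
```

```text
[ 0.4604 -0.1459  0.1335] 106.05763720816941 5.675 [-0.2128 -0.3158 -2.1975] [-0.3066  0.276  -0.2135  1.0829 -0.0004  0.9839]
rail 0.81 [ 0.4682 -0.0094 -0.0011]
window 0.61 [ 0.4873 -0.0757  0.0281]
9681 [[ 439.3014   -4.7549]
 [ 474.9864 -131.942 ]
 [ 526.7085 -117.4302]
 [ 491.0235    9.7569]] [483.0049 -61.0925] 0.02720160756692369
[ 0.4406 -0.0809  0.2762]
```

View pics/w3.png

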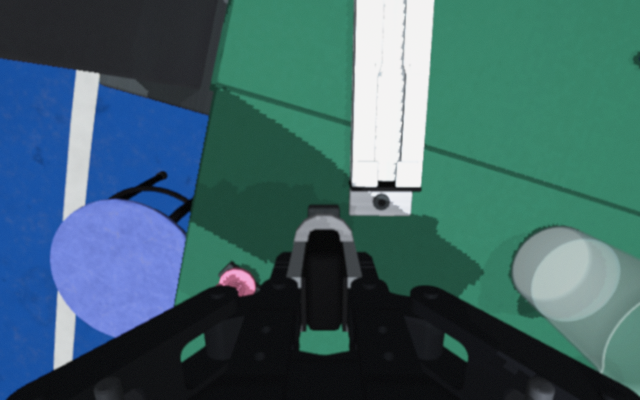

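The rail's near end is at (386,188), with the window from about row 75 to 155 and slot edges near columns 376 and 402. The held bolt's collar and head are at (323,220). I'll measure the slot's middle and the bolt in the same view.

```bash
python3 - <<'E'
from h import *
c=bot.camera("wrist"); P=cloud(c); g=c["pixels"].astype(int); z=P[...,2]
m=(z>0.023)&(z<0.031)&(abs(P[...,0]-.47)<.09)&(abs(P[...,1])<.16)&(g.min(2)>100)
q=P[m][:,:2]; b=cv2.boxPoints(cv2.minAreaRect(q.astype(np.float32)*1000))
e=[(b[(i+1)%4]-b[i]) for i in range(4)]; L=max(e,key=lambda v:np.hypot(*v)); d=L/np.hypot(*L); d*=np.sign(d[1]); n=np.array([d[1],-d[0]])
ang=np.degrees(np.arctan2(d[1],d[0])); print("ang",ang)
s=(q*1000)@d; t=(q*1000)@n; s0=np.percentile(s,0.3)
for lo in range(2,125,8):
    k=(s-s0>lo)&(s-s0<lo+8); tt=np.sort(t[k]); 
    if len(tt)<50: continue
    gi=np.argmax(np.diff(tt)); print(lo-120+4,"outer",tt[[3,-4]],tt[[3,-4]].mean(),"gap",tt[gi],tt[gi+1],tt[gi:gi+2].mean())
# held bolt in tool frame
p,r,y,o=pose(); T_=(P-p)@r*1000
print(p,y)
k=(abs(T_[...,0])<30)&(abs(T_[...,1])<25)&(T_[...,2]>2)&(T_[...,2]<45)&(c["range_z"]>0)
for a in range(2,45,3):
    kk=k&(T_[...,2]>=a)&(T_[...,2]<a+3)
    if kk.sum()>8: q=T_[kk]; print("toolz",a,kk.sum(),"x",np.percentile(q[:,0],[2,98]),"y",np.percentile(q[:,1],[2,98]))
near=(s0*d); 
np.savez("rail",d=d,n=n,s0=s0)
E
```

```text
ang 105.75588
-114 outer [422.5788 474.2517] 448.4152227028383 gap 441.9619445331491 455.1976214019277 448.5797829675384
-106 outer [422.4238 474.165 ] 448.2943900581846 gap 441.27412709877706 455.33363497351496 448.303881036146
-98 outer [422.2458 474.0497] 448.1477597747688 gap 441.0894740576067 455.16246813212405 448.12597109486535
-90 outer [422.2478 474.1383] 448.1930484001591 gap 438.30777468716735 458.23652719316266 448.27215094016503
-82 outer [422.5026 474.1474] 448.3250070419582 gap 438.164981384152 458.159151060071 448.1620662221115
-74 outer [422.3843 474.022 ] 448.203189978075 gap 438.2527287570304 458.26167608298726 448.25720242000887
-66 outer [422.2315 474.2485] 448.2399955654337 gap 438.21919325083115 458.1620453233916 448.1906192871114
-58 outer [422.1725 474.3308] 448.25165229559707 gap 437.9554121353739 458.1984150285584 448.0769135819661
-50 outer [422.4537 473.7461] 448.09989591520656 gap 438.4334109822777 458.2228095025987 448.3281102424382
-42 outer [422.2972 473.6008] 447.94900390105306 gap 437.94991544671825 458.19742419919794 448.0736698229581
-34 outer [42
[... 238 characters left out ...]
155483219095 gap 440.76293509612947 455.41775477653164 448.09034493633055
-10 outer [422.3017 473.9382] 448.1199090598419 gap 440.8904512019829 455.32605998912754 448.1082555955552
-2 outer [422.213  473.6196] 447.91629498721795 gap 440.515807805422 455.453062780618 447.98443529302
6 outer [422.1907 473.6597] 447.925206442644 gap 440.23976267304676 455.48258336245823 447.8611730177525
[ 0.4611 -0.1472  0.134 ] 105.94464003994379
toolz 20 871 x [ 1.4513 15.019 ] y [-15.877   12.2839]
toolz 23 77 x [ 5.8189 15.523 ] y [-15.9663  12.3933]
toolz 26 235 x [13.229  17.8708] y [-10.2618   6.156 ]
toolz 29 51 x [14.3539 17.9955] y [-9.7954  6.246 ]
toolz 32 30 x [17.225  17.8156] y [-9.6359  5.7544]
```

```bash
cat >> h.py <<'E'
def rel(draw=None):
    c=bot.camera("wrist"); P=cloud(c); g=c["pixels"].astype(int); z=P[...,2]
    if draw: cv2.imwrite(draw,c["pixels"])
    p,r,y,o=pose(); T_=(P-p)@r*1000; ok=c["range_z"]>0
    k=ok&(abs(T_[...,0])<30)&(abs(T_[...,1])<25)&(T_[...,2]>26)&(T_[...,2]<40)
    q=T_[k]; hy=np.percentile(q[:,1],[2,98]); hx=np.percentile(q[:,0],99)
    k=ok&(abs(T_[...,0])<30)&(abs(T_[...,1])<25)&(T_[...,2]>20)&(T_[...,2]<24)
    cy=np.percentile(T_[k][:,1],[2,98])
    print("clock",o["clock"],"tcp",p,"yaw",y,"F",o["ft_force"],"head y",hy,hy.mean(),"x end",hx,"collar",cy,cy.mean())
    # rail in tool frame (x along slot)
    m=ok&(z>0.022)&(z<0.031)&(g.min(2)>100)&(abs(P[...,0]-.47)<.12)&(abs(P[...,1])<.2)&(abs(T_[...,1])<80)
    q=T_[m]; print("x range of top",np.percentile(q[:,0],[.3,99.7]))
    X=[];Y=[]
    for a in np.arange(-60,250,8):
        tt=np.sort(q[(q[:,0]>a)&(q[:,0]<a+8),1])
        if len(tt)<50: continue
        gi=np.argmax(np.diff(tt)); w_=tt[gi+1]-tt[gi]
        if 12<w_<23: X.append(a+4);Y.append(tt[gi:gi+2].mean()); print("x",a+4,"mid %.1f w %.1f"%(Y[-1],w_))
    f=np.polyfit(X,Y,1); print("slope rad",f[0],"slot y at x=0",f[1])
E
python3 -c "
from h import *
rel()"
```

```text
clock 5.925 tcp [ 0.4611 -0.1472  0.1341] yaw 105.94748083409873 F [-0.2258 -0.0734 -0.2315] head y [-10.1011   6.1923] -1.9543820126420135 x end 17.835566700666213 collar [-15.8684  12.3254] -1.771477885336024
x range of top [ 11.2452 139.3428]
x 16 mid 44.3 w 14.4
x 24 mid 44.6 w 14.0
x 32 mid 44.6 w 14.0
x 40 mid 44.7 w 19.9
x 48 mid 44.6 w 20.1
x 56 mid 44.4 w 20.2
x 64 mid 44.8 w 20.0
x 72 mid 44.5 w 20.2
x 80 mid 44.8 w 20.0
x 88 mid 44.7 w 20.1
x 96 mid 44.8 w 17.2
x 104 mid 44.7 w 14.3
x 112 mid 44.5 w 14.5
x 120 mid 44.7 w 14.3
x 128 mid 44.7 w 14.7
x 136 mid 44.6 w 15.2
slope rad 0.001509946598504948 slot y at x=0 44.515376441757894
```

>>> carry_out(increments=[1, 2, 1.55, 0, 0, 1, 2, 1.55, 0, 0, 1, 2.1, 1.55, 0, 0, 1, 0, 0, 2.5, 0, 1, 0, 0, 2, 0])

```text
clock: 6.55
eef_pos: [0.4892, -0.0752, 0.0887]
tool_rot: [0.602, 0.799, 0.0, 0.0]
ft_force: [0.6, -0.4, -1.7]
grip_width: 0.0132
grasp_force: 58.7
```

>>> carry_out(increments=[1, 0, 0, 0.5, 0, 1, 0, 0, 0, 0, 1, 0, 0, 0, 0, 1, 0, 0, 0, 0, 1, 0, 0, 0, 0])

```text
clock: 7.18
eef_pos: [0.4892, -0.075, 0.0848]
tool_rot: [0.602, 0.799, 0.0, 0.0]
ft_force: [-0.3, 1.9, -2.5]
grip_width: 0.0134
grasp_force: 58.7
```

```bash
python3 -c "
from h import *
rel('pics/w4.png')"
```

```text
clock 7.225 tcp [ 0.4891 -0.075   0.0847] yaw 106.04288845555692 F [-0.1071  0.2453 -2.1753] head y [-10.1172   6.2796] -1.9188328542749704 x end 17.827941220465892 collar [-15.7543  12.4045] -1.674883913931204
x range of top [-18.6576 124.751 ]
x 0 mid -2.1 w 20.5
x 8 mid -2.1 w 20.3
x 16 mid -2.1 w 20.1
x 24 mid -2.1 w 20.0
x 32 mid -2.1 w 18.6
x 40 mid -1.8 w 15.4
x 48 mid -1.8 w 15.3
x 56 mid -2.0 w 15.6
x 64 mid -2.1 w 15.5
x 72 mid -2.1 w 15.4
x 80 mid -2.0 w 15.2
x 88 mid -1.8 w 15.6
x 96 mid -1.8 w 15.4
x 104 mid -1.8 w 15.4
x 112 mid -1.8 w 15.1
x 120 mid -1.7 w 15.0
x 128 mid -1.8 w 15.1
slope rad 0.0027454601042209183 slot y at x=0 -2.1184524107053004
```

View pics/w4.png

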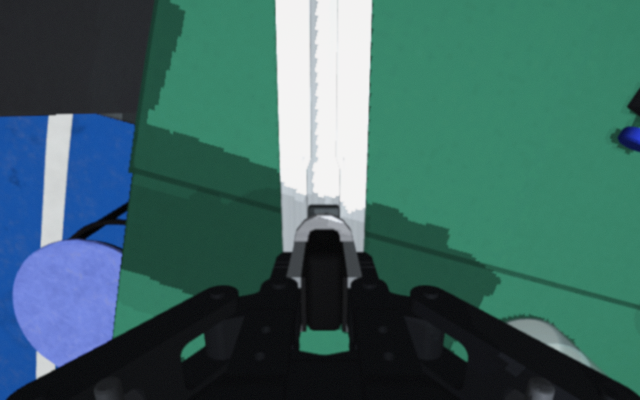

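The head at (323,212) is over the slot, 0.2 mm off its middle. I'll lower it in stages.

>>> carry_out(increments=[1, 0, 0, 1, 0, 1, 0, 0, 0.8, 0, 1, 0, 0, 0.6, 0, 1, 0, 0, 0.4, 0, 1, 0, 0, 0, 0])

```text
clock: 7.85
eef_pos: [0.4885, -0.0749, 0.0559]
tool_rot: [0.602, 0.799, -0.0, -0.0]
ft_force: [-0.3, -0.0, -1.8]
grip_width: 0.0132
grasp_force: 58.8
```

>>> carry_out(increments=[1, 0, 0, 0.3, 0, 1, 0, 0, 0.3, 0, 1, 0, 0, 0.3, 0, 1, 0, 0, 0.2, 0, 1, 0, 0, 0, 0])

```text
clock: 8.48
eef_pos: [0.4894, -0.075, 0.0464]
tool_rot: [0.602, 0.799, 0.0, 0.001]
ft_force: [-2.9, -0.1, 8.0]
grip_width: 0.013
grasp_force: 60.4
```

>>> carry_out(increments=[1, 0, 0, 0.2, 0, 1, 0, 0, 0, 0, 1, 0, 0, 0, -0.1, 1, 0, 0, 0, -0.1, 1, 0, 0, 0, -0.1])

```text
clock: 9.1
eef_pos: [0.4909, -0.0753, 0.0452]
tool_rot: [0.474, 0.881, 0.001, 0.002]
ft_force: [-0.4, 0.5, 9.9]
grip_width: 0.013
grasp_force: 60.4
```

>>> carry_out(increments=[1, 0, 0, 0, -0.15, 1, 0, 0, 0, -0.15, 1, 0, 0, 0, -0.15, 1, 0, 0, 0, -0.15, 1, 0, 0, 0, -0.15])

```text
clock: 9.72
eef_pos: [0.4908, -0.0758, 0.0452]
tool_rot: [0.118, 0.993, -0.001, 0.002]
ft_force: [-1.4, -1.5, 8.8]
grip_width: 0.0129
grasp_force: 60.4
```

>>> carry_out(increments=[1, 0, 0, 0, -0.15, 1, 0, 0, 0, -0.15, 1, 0, 0, 0, -0.15, 1, 0, 0, 0, -0.07, 1, 0, 0, 0, 0])

```text
clock: 10.35
eef_pos: [0.4913, -0.0755, 0.0453]
tool_rot: [-0.139, 0.99, -0.001, 0.003]
ft_force: [-0.5, -1.0, 9.5]
grip_width: 0.0131
grasp_force: 60.4
```

```bash
python3 -c "
from h import *
shift([.4885,-.075,.0445])"
```

```text
t 10.35 tcp [ 0.4913 -0.0755  0.0453] yaw -163.9856908810155 shift cm [0.2541 0.123  0.0827]
```

>>> carry_out(increments=[1, 0.12, 0, 0, 0, 1, 0.12, 0, 0, 0, 1, 0, 1, 0, 0, 1, 0, 1, 0, 0, 1, 0, 0, 0, 0])

```text
clock: 10.98
eef_pos: [0.4839, -0.0565, 0.0455]
tool_rot: [-0.139, 0.99, -0.001, 0.003]
ft_force: [0.4, -0.3, 9.6]
grip_width: 0.0132
grasp_force: 60.4
```

>>> carry_out(increments=[1, 0, 1, 0, 0, 1, 0, 1, 0, 0, 1, 0, 1, 0, 0, 1, 0, 1, 0, 0, 1, 0, 0, 0, 0])

```text
clock: 11.6
eef_pos: [0.4728, -0.0177, 0.0454]
tool_rot: [-0.139, 0.99, -0.001, 0.003]
ft_force: [-0.0, 0.3, 9.2]
grip_width: 0.0126
grasp_force: 60.4
```

>>> carry_out(increments=[1, 0, 0.7, 0, 0, 1, 0, 0.7, 0, 0, 1, 0, 0, 0, 0, 1.7, 0, 0, 0, 0, 1.7, 0, 0, 0, 0])

```text
clock: 12.22
eef_pos: [0.466, -0.0044, 0.0432]
tool_rot: [-0.139, 0.99, 0.0, -0.0]
ft_force: [-0.6, -0.7, -0.5]
grip_width: 0.0171
grasp_force: 0.0
```

>>> carry_out(increments=[1.7, 0, 0, 0, 0, 1.7, 0, 0.2, 0, 0, 1.7, 0, 0.2, 0, 0, 1.7, 0, 0, 0, 0, 1.7, 0, 0, 0, 0])

```text
clock: 12.85
eef_pos: [0.4651, -0.0018, 0.0431]
tool_rot: [-0.139, 0.99, -0.001, -0.0]
ft_force: [0.6, -5.8, -2.3]
grip_width: 0.0171
grasp_force: 2.5
```

>>> carry_out(increments=[1.7, 0, 0.1, 0, 0, 1.7, 0, 0.1, 0, 0, 1.7, 0, 0.1, 0, 0, 1.7, 0, 0, 0, 0, 1.7, 0, 0, 0, 0])

```text
clock: 13.48
eef_pos: [0.4645, 0.0009, 0.0431]
tool_rot: [-0.139, 0.99, -0.002, -0.0]
ft_force: [0.3, -5.1, -2.4]
grip_width: 0.0169
grasp_force: 2.7
```

>>> carry_out(increments=[1.7, 0, 0.1, 0, 0, 1.7, 0, 0.1, 0, 0, 1.7, 0, 0.1, 0, 0, 1.7, 0, 0.1, 0, 0, 1.7, 0, 0, 0, 0])

```text
clock: 14.1
eef_pos: [0.4634, 0.0048, 0.0431]
tool_rot: [-0.139, 0.99, -0.002, -0.0]
ft_force: [1.3, -5.4, -2.0]
grip_width: 0.0167
grasp_force: 2.7
```

>>> carry_out(increments=[1.7, 0, 0.1, 0, 0, 1.7, 0, 0.1, 0, 0, 1.7, 0, 0.1, 0, 0, 1.7, 0, 0.1, 0, 0, 1.7, 0, 0, 0, 0])

```text
clock: 14.72
eef_pos: [0.4622, 0.0099, 0.0434]
tool_rot: [-0.139, 0.99, -0.0, 0.0]
ft_force: [0.5, -3.3, 0.1]
grip_width: 0.0172
grasp_force: 1.7
```

>>> carry_out(increments=[1.7, 0, 0.1, 0, 0, 1.7, 0, 0.1, 0, 0, 1.7, 0, 0, 0, 0, 1.7, 0, 0, 0, 0, 1.7, 0, 0, 0, 0])

```text
clock: 15.35
eef_pos: [0.4615, 0.012, 0.0433]
tool_rot: [-0.139, 0.99, 0.0, 0.0]
ft_force: [0.7, -1.9, -0.1]
grip_width: 0.017
grasp_force: 1.3
```

>>> carry_out(increments=[1.7, 0, 0.1, 0, 0, 1.7, 0, 0.1, 0, 0, 1.7, 0, 0, 0, 0, 1.7, 0, 0, 0, 0, 1.7, 0, 0, 0, 0])

```text
clock: 15.98
eef_pos: [0.461, 0.0137, 0.0433]
tool_rot: [-0.139, 0.99, -0.0, 0.0]
ft_force: [1.1, -4.8, 0.1]
grip_width: 0.0169
grasp_force: 2.4
```

>>> carry_out(increments=[1.7, 0, 0.1, 0, 0, 1.7, 0, 0.1, 0, 0, 1.7, 0, 0, 0, 0, 1.7, 0, 0, 0, 0, 1.7, 0, 0, 0, 0])

```text
clock: 16.6
eef_pos: [0.4604, 0.0153, 0.0432]
tool_rot: [-0.139, 0.99, -0.0, -0.0]
ft_force: [2.4, -4.5, -1.7]
grip_width: 0.0168
grasp_force: 2.9
```

```bash
python3 - <<'E'
from h import *
c=bot.camera("wrist"); P=cloud(c); p,r,y,o=pose(); T_=(P-p)@r*1000; ok=c["range_z"]>0
print(p,o["ft_force"]); cv2.imwrite("pics/w5.png",c["pixels"])
k=ok&(abs(T_[...,0])<19)&(abs(T_[...,1]+1.8)<5)&(T_[...,2]<0)
print("wing top tool z", np.percentile(T_[k][:,2],[2,10,30,50]),k.sum(), "x",np.percentile(T_[k][:,0],[2,98]))
h=P[k][:,2]; print("world z top",np.percentile(h,[50,70,90,98]))
E
```

```text
[0.4604 0.0153 0.0432] [ 1.4876 -6.0876 -1.1101]
wing top tool z [-88.519  -86.4789 -80.6233 -37.0172] 4804 x [-15.7702  14.3574]
world z top [0.0802 0.1238 0.1297 0.1317]
```

View pics/w5.png

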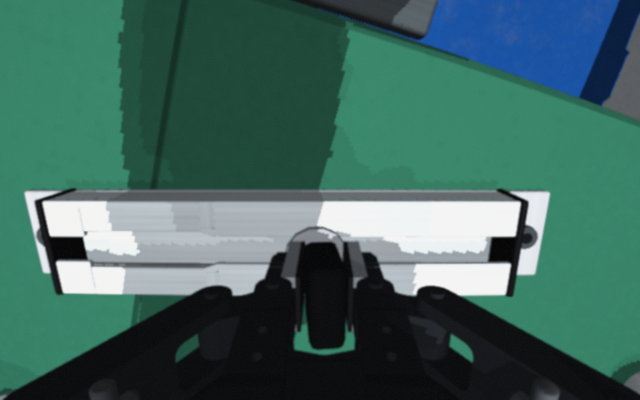

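The rail lies across the view, with the bolt at (323,270). The wing top reads about 80 mm, which would put the bolt at about 15 mm, so it may have snapped up. I'll check the height and yaw more precisely.

```bash
python3 - <<'E'
from h import *
c=bot.camera("wrist"); P=cloud(c); p,r,y,o=pose(); T_=(P-p)@r*1000; ok=c["range_z"]>0
k=ok&(abs(T_[...,0])<22)&(abs(T_[...,1]+1.8)<6)&(P[...,2]>.07)&(P[...,2]<.09)
print(np.histogram(P[k][:,2]*1000,bins=np.arange(70,91,1)))
m=ok&(P[...,2]>.02)&(P[...,2]<.033)&(c["pixels"].min(2)>100); print("rail top",np.median(P[m][:,2]),m.sum())
k&=(P[...,2]>.076); q=T_[k][:,:2]; r_=cv2.minAreaRect(q.astype(np.float32)); print(r_)
for n in ["side","scene"]:
    c=bot.camera(n); P=cloud(c); ok=c["range_z"]>0
    for d in bot.place_of(c,"bolt")[:5]:
        print(n,d["p"],w(c,d["xyz"]))
E
```

```text
(array([  38,   35,   42,   64,   46,   41,   51,  130,  424, 1086,  409,
         21,    0,    0,    0,    0,    0,    0,    0,    0]), array([70, 71, 72, 73, 74, 75, 76, 77, 78, 79, 80, 81, 82, 83, 84, 85, 86,
       87, 88, 89, 90]))
rail top 0.027124725732504712 26269
((-2.34808349609375, -0.5934739112854004), (34.27973175048828, 9.475062370300293), 0.3926351070404053)
side 0.92 [ 0.4685 -0.3883  0.0002]
side 0.81 [ 0.5438 -0.3028 -0.0047]
side 0.69 [ 0.5439 -0.3764 -0.0024]
side 0.58 [ 0.4102 -0.2391 -0.0032]
side 0.55 [0.4637 0.0093 0.0161]
scene 0.73 [ 0.4129 -0.2429  0.0003]
scene 0.67 [ 0.544  -0.3108  0.0024]
scene 0.62 [0.468  0.0123 0.0132]
scene 0.6 [ 0.4679 -0.3917  0.0011]
scene 0.5 [ 0.5446 -0.3818 -0.004 ]
```

>>> carry_out(increments=[1.7, 0, 0.1, 0, 0, 1.7, 0, 0.05, 0, 0, 1.7, 0, 0, 0, 0, 1.7, 0, 0, 0, 0, 1.7, 0, 0, 0, 0])

```text
clock: 17.52
eef_pos: [0.4603, 0.0159, 0.0432]
tool_rot: [-0.139, 0.99, -0.002, 0.0]
ft_force: [3.9, -8.0, -2.7]
grip_width: 0.0173
grasp_force: 5.9
```

It resists like the notch wall (9 N for 0.6 mm). I'll back off to centre, open, and check before leaving.

>>> carry_out(increments=[1.7, 0, -0.1, 0, 0, 1.7, 0, -0.15, 0, 0, 1.7, 0, 0, 0, 0, 1.7, 0, 0, 0, 0, 1.7, 0, 0, 0, 0])

```text
clock: 18.15
eef_pos: [0.4606, 0.0148, 0.0433]
tool_rot: [-0.139, 0.99, 0.0, -0.0]
ft_force: [2.7, -4.3, -1.7]
grip_width: 0.0171
grasp_force: 2.1
```

>>> carry_out(increments=[3.5, 0, 0, 0, 0, 3.5, 0, 0, 0, 0, 3.5, 0, 0, 0, 0, 3.5, 0, 0, 0, 0, 3.5, 0, 0, 0, 0])

```text
clock: 18.77
eef_pos: [0.4606, 0.0149, 0.0433]
tool_rot: [-0.139, 0.99, 0.0, -0.0]
ft_force: [0.1, 0.0, -0.7]
grip_width: 0.035
grasp_force: 0.0
```

>>> carry_out(increments=[3.5, 0, 0, -1, 0, 3.5, 0, 0, -3, 0, 3.5, 0, 0, -4, 0, 3.5, 0, 0, -3, 0, 3.5, 0, 0, 0, 0])

```text
clock: 19.4
eef_pos: [0.4629, 0.0148, 0.1565]
tool_rot: [-0.139, 0.99, -0.0, 0.003]
ft_force: [-0.1, -0.3, -0.1]
grip_width: 0.035
grasp_force: 0.0
```

```bash
python3 - <<'E'
from h import *
c=bot.camera("wrist"); P=cloud(c); p,r,y,o=pose(); T_=(P-p)@r*1000; ok=c["range_z"]>0
print(p,y,o["ft_force"],o["clock"]); cv2.imwrite("pics/w6.png",c["pixels"])
k=ok&(abs(T_[...,0])<35)&(abs(T_[...,1])<25)&(P[...,2]>.072)&(P[...,2]<.09)&(c["pixels"].max(2)<110)
print(k.sum(),np.percentile(P[k][:,2],[10,50,90])); k&=P[...,2]>.077
b=cv2.boxPoints(cv2.minAreaRect(P[k][:,:2].astype(np.float32)*1000)); e=np.diff(b,axis=0)[:2]; l=e[np.argmax(np.hypot(*e.T))]
print("wing",b.mean(0),np.hypot(*e.T),"angle",np.degrees(np.arctan2(l[1],l[0]))%180)
m=ok&(P[...,2]>.02)&(P[...,2]<.033)&(c["pixels"].min(2)>100); q=P[m][:,:2]; print("rail top z",np.median(P[m][:,2]),cv2.minAreaRect(q.astype(np.float32)*1000))
E
```

```text
[0.4616 0.0148 0.1548] -164.00444993816058 [ 0.0252 -0.4869  0.1686] 19.45
977 [0.0784 0.0803 0.0813]
wing [464.3604  11.5654] [13.8686 34.4595] angle 16.204245
rail top z 0.027216026200232946 ((526.0968627929688, 45.50909423828125), (578.2737426757812, 239.26597595214844), 88.76522827148438)
```

View pics/w6.png

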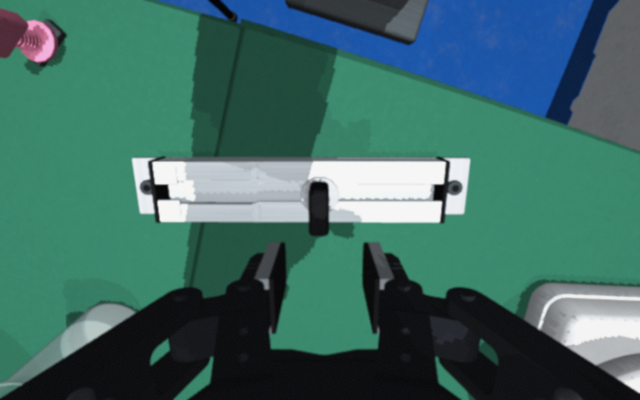

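The bolt stands free at (318,207). Its wing top is at 80.3 mm (bolt at about 15.3 mm), it is square to the slot within 1°, and it sits at about rail y +21 mm. Handing in.

```bash
python3 -c "
from h import *
print(bot.job_done())"
```

```text
the job is handed in; nothing more can be done
None
```

The bolt is in the rail: turned crosswise, snapped up into the notches at about rail y +21 mm (z about 15.3 mm) and released. The job is handed in, but the result was not reported back.

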